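# Lay the shell-ended seat tube in the V-saddles

## Task

One of the two steel tubes on the brazing bench has a heavy bottom-bracket shell across its end: grip that tube close to its balance point (if a trial lift tips it, set it down and shift the grip) and lift it level, well clear of the bench. Lower it fully into both V-saddles of the stand before letting go, with its balance point midway between the saddles and the shell hanging out beyond the red saddle. Leave the other tube, in its aluminium block, and the white flux pot where they are.

Things in the scene. Friction and masses are not known exactly. Their poses are not given: they have to be found in the camera images.
- seat_tube: Loose steel tube, 28.6 mm across, 420 mm long, 0.53 to 0.75 kg. Origin on its axis at mid-length, 20 mm above the bench as it lies; x along it to the heavy shell, a crosswise cylinder 40 mm in diameter, 68 mm long, axis at x = 190 mm; z up. Dark collar 40 mm in diameter, 30 mm long at the other end. Lopsided: balance point on the axis at x = 67 mm, 123 mm from the shell's axis.
- stand: Stand fixed to the bench: dark base 170 x 100 x 12 mm, two V-saddles 14 mm thick at x = 60 mm (red) and x = -60 mm (white). Origin: underside of the base, midway between them; x towards the red one, z up. The Vs open upwards: mouth 78 mm wide, tips 94 mm high. A tube in both lies along x, its axis 75 mm above the bench. Fingers fit between the saddles (106 mm clear).
- plain_tube: Bystander: loose plain steel tube 28.6 mm in diameter and 360 mm long, no shell, clamped through an aluminium block 55 x 45 x 45 mm at its middle. Origin: centre of the block's underside on the bench; x along the tube.
- flux_pot: Bystander: loose white flux jar with a lid, 68 mm in diameter, 75 mm high, standing on the bench. Origin: centre of its underside.
Not all that is in view belongs to the job. There is more than one size of the stand; the job needs the larger.

How it is judged:
On the way, in this order (a step that is already met when the one before it is completed fails the run):
1. the seat tube is held within 30 mm of its balance point and hangs level within 10 degrees, at least 60 mm higher than it lay (height (world z) of seat_tube above 0.08 m and angle between seat_tube's own x axis and vertical between 1.396 and 1.745 rad and x of the grasp point in the frame of seat_tube between 0.037 and 0.097 m and contact force between the fingers and seat_tube above 1 N), for 0.3 s.
2. the tube is lowered into the saddles (within 10 mm of its resting height) while still held (z of seat_tube in the frame of stand between 0.065 and 0.085 m and x of seat_tube in the frame of stand between -0.087 and -0.047 m and y of seat_tube in the frame of stand between -0.02 and 0.02 m and contact force between the fingers and seat_tube above 1 N), for 0.1 s.
At the end, for the whole second after the job is handed in: The seat tube rests still in both V-saddles: its axis within 10 degrees of the stand's x, 12 mm sideways and 8 mm of its resting height of 75 mm, its balance point within 20 mm of midway between the saddles, with the shell beyond the red saddle (z of seat_tube in the frame of stand between 0.067 and 0.083 m and x of seat_tube in the frame of stand between -0.087 and -0.047 m and y of seat_tube in the frame of stand between -0.012 and 0.012 m and angle between the x axis of seat_tube and the x axis of stand, either way round below 0.175 rad and linear speed of seat_tube below 0.03 m/s and angular speed of seat_tube below 0.2 rad/s); the robot touches nothing.
It fails at once if the plain tube is moved by more than 20 mm (distance of plain_tube from where it was at the start of the episode above 0.02 m).
It fails at once if the flux pot is moved by more than 20 mm or tipped (distance of flux_pot from where it was at the start of the episode above 0.02 m or angle between flux_pot's own z axis and vertical above 0.35 rad).
It also fails if it takes over 42 s, if anything falls off the work surface, if the arm or the gripper's body presses on something with over 40 N, if the wrist force passes 120 N, or if a joint passes its speed limit or range.

## Robot

A 6-joint arm with a two-finger parallel gripper is mounted at the origin on the work surface. World frame = base frame: x ahead of the robot, y to its left, z up, the work surface at z = 0. Lengths are in m, angles in rad, forces in N, time in s.
With the tool pointing down it reaches from about 0.3 to 0.75 m from the base axis. Payload 8.5 kg.
Tool frame: the origin (TCP) lies on the centre line of the jaws, within the pads' length; the fingertips stand robot.tip_reach ahead of it and the grasp point (between the pads) lies 2 mm behind it (robot.tip_reach is the distance from the TCP to the fingertips, in m); z points along the fingers, y is the line along which they close (so a half turn about z gives the same grasp; the last joint's range is limited). The gripper opens to 85 mm and grips with 20 to 120 N. Pads are 22 mm wide; open, the fingers measure 114 mm over their backs; the gripper's body (76 mm by 85 mm) begins 54 mm behind the grasp point. The pads swing forward as they close: fully open they stand 13 mm farther back than shut.
Start: joints at [-1.46, 0.381, 1.297, -0, 1.464, -0.215], TCP at [0.176, -0.521, 0.248] pointing down, gripper open.
Joint ranges: [-3.11, 3.11], [-0.89, 2.33], [0.22, 2.48], [-1.42, 4.56], [0.17, 2.85], [-2.88, 2.88]. Speed limits (rad/s): [2.39, 2.39, 3.14, 3.14, 3.14, 3.14].

## Interface

Orientations are given as a unit quaternion [x, y, z, w].
In Python, from workcell import robot gives the robot as it stands. The module is installed in compiled form; this text tells all that it offers.
- The arm moves only by the tool move_arm, never from a script. Its arguments are lists of equal length, an entry for each row: "rot": the turn, a rotation vector about the tool's x, y, z in rad, a list of three; "xyz": the shift along the tool's x, y, z in mm, a list of three; "grip": the opening, from 0 (shut) to 1 (fully open). In form: {"rot": [[ax, ay, az], ...], "xyz": [[x, y, z], ...], "grip": [grip, ...]}. A call has 1 to 8 rows; each row is the pose to reach, as a shift and turn from the pose commanded when the call began, along the tool's axes at that moment; what a row does not reach only later rows make up. A row lasts 1/12 s, in which the tool goes at most 41.7 mm and 7.16 degrees, less where a joint would pass 70% of its speed; a pose out of reach is approached as far as the arm can. A call with a gripper value outside its range is refused whole. The fingers move at their own pace and stop on an object; the grip force is fixed at half the most. Time passes only in rows, so rows that repeat a pose let the fingers close. It gives the time, the measured TCP pose, the force, the opening and the grip force at its end, in the units of the state.
- robot.observe(): the state, without advancing time (a new reading comes with each control period).
- robot.snapshot(name): name is "scene" or "top" or "wrist"; returns a dict with "pixels" (480x640x3 uint8, red, green, blue), "K" (3x3 intrinsics, pixels), "position" and "attitude" of the camera in the world. Camera axes: x right, y up, looking along -z (the intrinsics and any distortion apply to the point x, -y, -z); pixel columns grow to the right and rows downward; lengths in m; the calibration is good to about 2 mm. A picture is of the moment at which its call begins. There is no depth.
- robot.close_job(): hands the job in; it is judged then, once.
The state is a dict: "time": time; "qpos": joint angles; "qd": joint speeds; "joint_efforts": joint torques, N m; "position": TCP position; "tool_rot": TCP orientation; "wrist_force": force on the tool from outside, world axes, zero at the start; "ft_torque": the same for the moment, N m; "opening": finger opening in m; "gripper_force": force on a finger pad.
Only numpy, scipy, OpenCV 4.12 (cv2) and the standard library are available. Lean on these libraries where they do the work, as an engineer would, in place of code of your own. Each camera call takes 0.05 s, during which the arm holds its last target. There are 200 camera calls.

## Working session

There is one attempt and no reset: what is moved stays moved. The work goes in short steps, Python scripts to look and compute and a tool call to move; the robot and the scene stay as the last step left them, time stands still between calls to the robot, and variables do not carry over. Pictures are saved under pics/ and viewed, at most 10 in all, crops included, and the job is handed in when it is done.

Besides the shell and the picture viewer there is one more tool, called after ">>>" by a JSON object that holds its "api" and its "payload", one argument or row to a line. move_arm: Moves the arm, as the interface text tells. Its arguments: {"type":"object","properties":{"rot":{"type":"array","items":{"type":"array","items":{"type":"number"}}},"xyz":{"type":"array","items":{"type":"array","items":{"type":"number"}}},"grip":{"type":"array","items":{"type":"number"}}},"required":["rot","xyz","grip"]}

```bash
mkdir -p pics; cat > h.py <<'E'
import numpy as np, cv2
from scipy.spatial.transform import Rotation as R
from workcell import robot
def snap(n,f=None):
    s=robot.snapshot(n); 
    if f: cv2.imwrite('pics/'+f,s['pixels'][:,:,::-1])
    return s
def camR(s):
    a=np.array(s['attitude'],float)
    return a if a.shape==(3,3) else R.from_quat(a).as_matrix()
def ray(s,u,v):
    d=np.linalg.inv(np.array(s['K']))@np.array([u,v,1.]); d=camR(s)@np.array([d[0],-d[1],-d[2]])
    return np.array(s['position']),d
def plane(s,u,v,z):
    p,d=ray(s,u,v); return p+d*(z-p[2])/d[2]
def proj(s,P):
    c=camR(s).T@(np.array(P)-np.array(s['position'])); c=np.array([c[0],-c[1],-c[2]]); q=np.array(s['K'])@c; return q[:2]/q[2]
E
python3 - <<'E'
from h import *
o=robot.observe(); print(o, robot.tip_reach)
for n in('top','scene'):
    s=snap(n,n+'0.png'); print(n,{k:v for k,v in s.items() if k!='pixels'})
E
```

```text
{'time': 0.0, 'qpos': array([-1.46033672e+00,  3.81182567e-01,  1.29833950e+00,  2.10094556e-05,
        1.46362265e+00, -2.15299767e-01]), 'qd': array([-0.00067475,  0.00050659, -0.00144014, -0.00010375,  0.00030984,
       -0.00054443]), 'joint_efforts': array([ 1.86781086e-03, -4.48458445e+01, -2.31277746e+01, -9.36979654e-05,
        4.70225335e-03,  7.77956387e-06]), 'position': array([ 0.17598402, -0.52076386,  0.24769243]), 'tool_rot': array([ 9.86764290e-01,  1.62159282e-01,  5.10903879e-05, -7.74421126e-04]), 'wrist_force': array([-0.12841695,  0.26600645, -0.14240827]), 'ft_torque': array([-0.04564684, -0.00117407,  0.05318181]), 'gripper_force': 0.0, 'opening': 0.08547308754778839} 0.017
top {'K': array([[434.04068169,   0.        , 314.24802733],
       [  0.        , 434.04068169, 234.80795104],
       [  0.        ,   0.        ,   1.        ]]), 'position': array([0.52502597, 0.01648605, 0.9584249 ]), 'attitude': array([-0.04352212,  0.0463899 ,  0.71208902, -0.69920171])}
scene {'K': array([[601.23030661,   0.        , 313.63082234],
       [  0.        , 601.23030661, 236.902065  ],
       [  0.        ,   0.        ,   1.        ]]), 'position': array([1.46485366, 0.48501606, 0.73492294]), 'attitude': array([0.23211589, 0.40084656, 0.76908967, 0.44039225])}
```

View pics/top0.png

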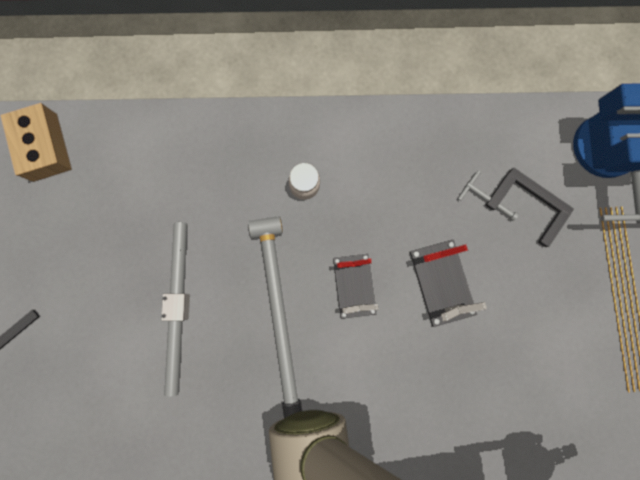

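View pics/scene0.png

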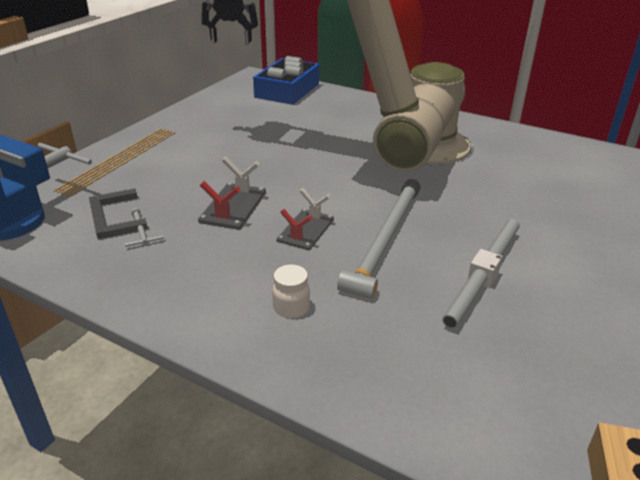

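The top view shows the seat tube with its shell at (265,228) and its collar at (292,408), and the plain tube in its block at (174,308). The flux pot is at (304,180). There is a small stand at (355,286) and a large one at (443,283), each with a red saddle on the far side.

Possible mix-ups:
- **Tubes:** the one with the shell at (265,228) against the plain one with the block at (174,308). I choose the first.
- **Stands:** (355,286) small against (443,283) large. I choose the second.

```bash
python3 - <<'E'
from h import *
s=snap('top'); im=s['pixels']; g=cv2.cvtColor(im,cv2.COLOR_RGB2GRAY).astype(float); hsv=cv2.cvtColor(im,cv2.COLOR_RGB2HSV)
# tube: sub-pixel centres per row from bright profile near the line
P=[]
for v in range(250,395,8):
    u0=265+(v-228)*27/180; us=np.arange(int(u0)-16,int(u0)+17); row=g[v,us]
    d=np.abs(np.gradient(cv2.GaussianBlur(row[None],(3,1),0)[0]))
    c=len(us)//2; l=us[np.argmax(d[:c])]; r=us[c+np.argmax(d[c:])]
    P.append((l,r,v))
P=np.array(P);print(P.T)
# stand bases: dark mask
m=((g<75)&(hsv[:,:,1]<70)).astype(np.uint8); m[:, :325]=0; m[:,490:]=0; m[:235]=0; m[335:]=0
for c in cv2.findContours(m,cv2.RETR_EXTERNAL,cv2.CHAIN_APPROX_NONE)[0]:
    if cv2.contourArea(c)>200:
        b=cv2.boxPoints(cv2.minAreaRect(c)); w=np.array([plane(s,*p,.012) for p in b]); print('dark',b.round().tolist(),w.round(3).tolist(),np.linalg.norm(w[0]-w[1]),np.linalg.norm(w[1]-w[2]),w.mean(0))
red=((hsv[:,:,1]>150)&((hsv[:,:,0]<8)|(hsv[:,:,0]>172))&(hsv[:,:,2]>60)).astype(np.uint8)
for c in cv2.findContours(red,cv2.RETR_EXTERNAL,cv2.CHAIN_APPROX_NONE)[0]:
    if cv2.contourArea(c)>30: print('red',np.round(cv2.boxPoints(cv2.minAreaRect(c))).tolist())
out=np.hstack([cv2.resize(im[205:425,225:325],None,fx=2.7,fy=2.7,interpolation=2),cv2.resize(im[205:355,320:500],None,fx=2.7,fy=2.7,interpolation=2)[:1,:1].repeat(594,0).repeat(4,1)])
a=cv2.resize(im[225:345,325:495],(510,360),interpolation=2); b=cv2.resize(im[205:425,225:325],(270,594),interpolation=2)
o=np.zeros((594,780,3),np.uint8); o[:,:270]=b; o[:360,270:]=a; cv2.imwrite('pics/c1.png',o[:,:,::-1])
for uv in [(265,228),(292,408)]: print(plane(s,*uv,.02))
print('pot',plane(s,304,176,.075))
E
```

```text
[[260 262 263 264 265 273 274 269 270 271 278 274 278 276 277 278 283 281
  282]
 [271 272 273 275 276 277 278 279 280 282 283 284 285 286 288 289 290 291
  294]
 [250 258 266 274 282 290 298 306 314 322 330 338 346 354 362 370 378 386
  394]]
red [[337.0, 262.0], [370.0, 259.0], [370.0, 264.0], [337.0, 268.0]]
red [[423.0, 256.0], [465.0, 244.0], [467.0, 250.0], [425.0, 262.0]]
[0.66196769 0.11879374 0.02      ]
[0.28389097 0.06436334 0.02      ]
pot [0.76216598 0.0309606  0.075     ]
```

View pics/c1.png

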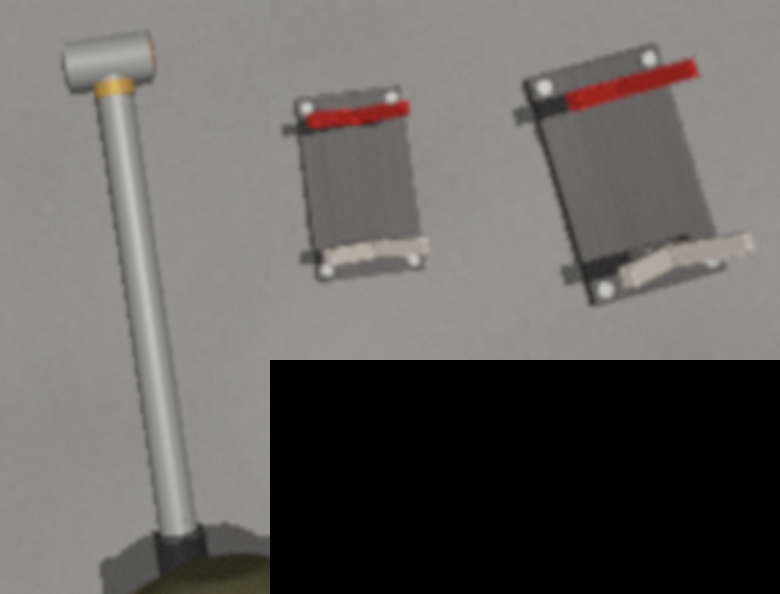

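The crop confirms the choices. The shell with its brazed ring tops the chosen tube, and the right-hand stand is clearly the larger. Its base corners are at about (410,252), (454,240), (477,314) and (432,326).

```bash
python3 - <<'E'
from h import *
s=snap('top')
a,b=plane(s,265.5,250,.02),plane(s,286,386,.02); d=(a-b)/np.linalg.norm(a-b)
sh=plane(s,265.4,228.3,.022); co=plane(s,288.5,401,.02)
print('dir',d,np.degrees(np.arctan2(d[1],d[0])),'shell',sh,'collar start dist (370)',np.dot(sh-co,d))
w1=[np.linalg.norm((plane(s,271,250,.02)-plane(s,260,250,.02))[:2])]
t=np.dot(sh-a,d); ax=a+d*t; print('width',w1,'bal',ax-d*.123,'bal from collar',co+d*(.370-.123))
c=np.array([plane(s,*p,.012) for p in [(410,251.7),(454,240),(476.7,314.3),(432.3,326)]])
print('stand',c.round(3).tolist(),[np.linalg.norm(c[i]-c[(i+1)%4]).round(3) for i in range(4)],c.mean(0))
x=(c[0]+c[1]-c[2]-c[3]); y=c[0]+c[3]-c[1]-c[2]; print(np.degrees(np.arctan2(x[1],x[0])),np.degrees(np.arctan2(-y[0],y[1])))
o=robot.observe(); Rt=R.from_quat(o['tool_rot']).as_matrix(); print(Rt.round(3)); 
tgt=np.array([*(ax-d*.123)[:2],.2]); print('tool shift',Rt.T@(tgt-o['position'])*1000)
E
```

```text
dir [0.98957922 0.1439895  0.        ] 8.278767562572202 shell [0.66099986 0.11770738 0.022     ] collar start dist (370) 0.36589612729017434
width [np.float64(0.023854415012299932)] bal [0.5382735  0.10692501 0.02      ] bal from collar [0.54240513 0.10703127 0.02      ]
stand [[0.605, -0.197, 0.012], [0.629, -0.295, 0.012], [0.467, -0.335, 0.012], [0.445, -0.238, 0.012]] [np.float64(0.101), np.float64(0.166), np.float64(0.1), np.float64(0.165)] [ 0.53651174 -0.26621825  0.012     ]
13.89939728217347 13.541227882759395
[[ 0.947  0.32  -0.   ]
 [ 0.32  -0.947  0.001]
 [ 0.    -0.001 -1.   ]]
tool shift [ 544.14561517 -478.80969804   48.46280449]
```

>>> {"api": "move_arm", "payload": {
  "rot": [
    [0,0,0.18],
    [0,0,0.18],
    [0,0,0.18],
    [0,0,0.18],
    [0,0,0.18],
    [0,0,0.18],
    [0,0,0.18],
    [0,0,0.18]
  ],
  "xyz": [
    [544,-479,48],
    [544,-479,48],
    [544,-479,48],
    [544,-479,48],
    [544,-479,48],
    [544,-479,48],
    [544,-479,48],
    [544,-479,48]
  ],
  "grip": [1,1,1,1,1,1,1,1]
}}

```text
time: 0.87
position: [0.3426, -0.231, 0.2263]
tool_rot: [0.997, 0.073, 0.0, 0.0]
wrist_force: [0.2, -1.0, 0.1]
opening: 0.0853
gripper_force: 0.0
```

```bash
cat >> h.py <<'E'
def go(tgt,yaw):
    "tool shift (mm) and turn to a world TCP target, tool down, tool x at yaw deg (or +180)"
    o=robot.observe(); Rt=R.from_quat(o['tool_rot']).as_matrix()
    y=np.radians(yaw); G=np.array([[np.cos(y),np.sin(y),0],[np.sin(y),-np.cos(y),0],[0,0,-1]])
    print('pos',o['position'].round(4),'q',o['qpos'].round(2),'t',o['time'],'F',o['wrist_force'].round(1),'T',o['ft_torque'].round(2),'open',o['opening'],o['gripper_force'])
    print('shift',(Rt.T@(np.array(tgt)-o['position'])*1000).round(1),'rot',R.from_matrix(Rt.T@G).as_rotvec().round(3))
E
python3 -c "
from h import *
go([.540,.107,.2],8.3)"
```

```text
pos [ 0.3426 -0.231   0.2263] q [-0.88  0.16  1.68  0.    1.3   0.54] t 0.8667 F [ 0.2 -1.   0.1] T [-0.02 -0.06  0.01] open 0.08526703985246209 0.0
shift [ 244.2 -305.9   26.3] rot [ 0. -0.  0.]
```

>>> {"api": "move_arm", "payload": {
  "rot": [
    [0,0,0],
    [0,0,0],
    [0,0,0],
    [0,0,0],
    [0,0,0],
    [0,0,0],
    [0,0,0],
    [0,0,0]
  ],
  "xyz": [
    [238,-296,26],
    [238,-296,26],
    [238,-296,26],
    [238,-296,26],
    [238,-296,26],
    [238,-296,26],
    [238,-296,26],
    [238,-296,26]
  ],
  "grip": [1,1,1,1,1,1,1,1]
}}

```text
time: 1.53
position: [0.5113, 0.056, 0.2034]
tool_rot: [0.997, 0.073, -0.0, 0.0]
wrist_force: [1.0, -1.3, 0.2]
opening: 0.0853
gripper_force: 0.0
```

>>> {"api": "move_arm", "payload": {
  "rot": [
    [0,0,0],
    [0,0,0],
    [0,0,0]
  ],
  "xyz": [
    [35,-45,3],
    [35,-45,3],
    [35,-45,3]
  ],
  "grip": [1,1,1]
}}

```text
time: 1.78
position: [0.5396, 0.1064, 0.1997]
tool_rot: [0.997, 0.075, -0.0, -0.0]
wrist_force: [-0.4, -0.4, 0.2]
opening: 0.0855
gripper_force: 0.0
```

```bash
python3 -c "
from h import *
s=snap('wrist','w1.png'); print(s['position'],s['K'][0,0],camR(s).round(3))
go([.540,.107,.2],8.3)"
```

```text
[0.60584902 0.11602824 0.32495727] 392.79131648480694 [[ 0.149  0.954  0.259]
 [-0.989  0.144  0.039]
 [ 0.    -0.262  0.965]]
pos [0.5389 0.1048 0.1998] q [-0.02  0.42  1.38 -0.    1.34  1.4 ] t 1.8333 F [-0.8 -0.8  0.2] T [-0.04 -0.03 -0.03] open 0.08519916962692493 0.0
shift [ 1.4 -2.  -0.2] rot [-0.     0.001  0.004]
```

View pics/w1.png

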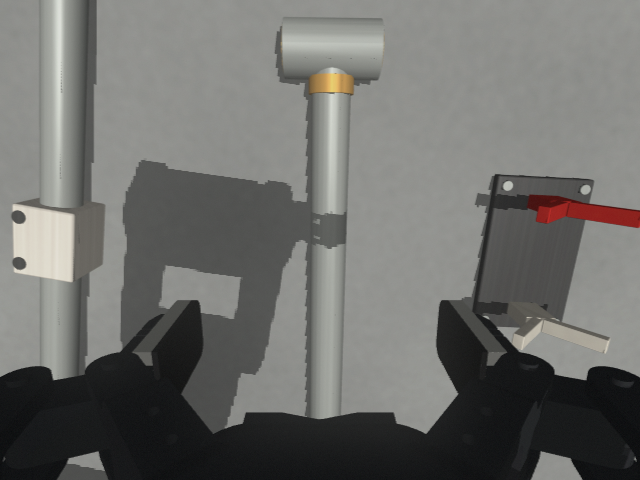

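The wrist view shows the tube running from (330,100) to (326,400), between the open fingers. The shell spans (281–383, 17–80), and the plain tube's block at (57,240) is clear of the fingers.

```bash
python3 -c "
from h import *
s=snap('wrist')
a,b=plane(s,330.7,110,.021),plane(s,326.7,400,.021); d=(a-b)/np.linalg.norm(a-b)
t=plane(s,332,17,.03);u=plane(s,332,80,.03); f=plane(s,332,48.5,.03)
print(a,b,np.degrees(np.arctan2(d[1],d[0])),'shell',t,u,f,'len',np.linalg.norm(plane(s,281,48,.02)-plane(s,383,48,.02)))
P,D=ray(s,332,17);P,E=ray(s,332,80)
# cylinder tangents: bisector ray at radius 20mm: centre height .02
h=D/np.linalg.norm(D)+E/np.linalg.norm(E); c=P+h*(.02-P[2])/h[2]; print('shell axis',c); 
bal=a+d*np.dot(c-a,d)-d*.123; print('bal',bal)
go([*bal[:2],.022],np.degrees(np.arctan2(d[1],d[0])))"
```

```text
[0.62305496 0.10828298 0.021     ] [0.376912   0.07315584 0.021     ] 8.121858431692306 shell [0.68153072 0.11687097 0.03      ] [0.64239902 0.11067094 0.03      ] [0.66234168 0.11383066 0.03      ] len 0.07245304933408805
shell axis [0.6636411  0.11371251 0.02      ]
bal [0.5418241 0.0966905 0.021    ]
pos [0.5386 0.1036 0.2001] q [-0.03  0.42  1.38 -0.    1.34  1.4 ] t 1.8833 F [-0.   0.9 -0.2] T [-0.02  0.02 -0.01] open 0.08565205260912474 0.0
shift [  2.4   7.3 178.1] rot [0.    0.001 0.005]
```

>>> {"api": "move_arm", "payload": {
  "rot": [
    [0,0,0.005],
    [0,0,0.005],
    [0,0,0.005],
    [0,0,0.005]
  ],
  "xyz": [
    [2,4,40],
    [2,4,80],
    [2,4,100],
    [2,4,100]
  ],
  "grip": [1,1,1,1]
}}

```text
time: 2.22
position: [0.5388, 0.0984, 0.0968]
tool_rot: [0.998, 0.069, -0.004, -0.0]
wrist_force: [-1.4, 0.6, -0.4]
opening: 0.0854
gripper_force: 0.0
```

```bash
python3 -c "
from h import *
for i in range(2):
  s=snap('wrist','w2.png'); o=robot.observe(); print(o['position'],abs(o['qd']).max())
print(s['position'],proj(s,[*o['position'][:2],.02]))
t=snap('top','t2.png'); print(proj(t,o['position']), proj(t,[.5418,.0967,.02]),proj(t,[.540,.107,.02]))"
```

```text
[0.54032304 0.09856212 0.09951605] 0.06788784093340963
[0.54145134 0.09875215 0.10129933] 0.034093345091081494
[0.60703932 0.10752159 0.2245624 ] [318.39907282 257.89334368]
[270.92237368 282.69321148] [275.5141972 283.1744215] [270.72330797 284.10616104]
```

View pics/w2.png

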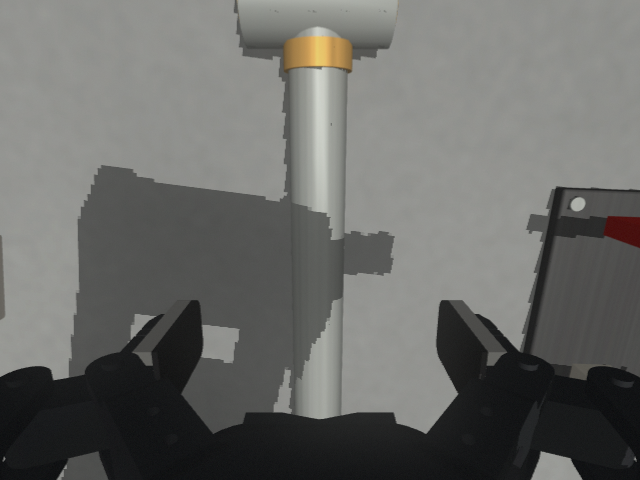

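The tube is centred between the fingers at column 318 (pads at 200 and 437), so the wrist estimate holds. I'll descend and slow down at the end.

>>> {"api": "move_arm", "payload": {
  "rot": [
    [0,0,0],
    [0,0,0],
    [0,0,0],
    [0,0,0],
    [0,0,0],
    [0,0,0],
    [0,0,0]
  ],
  "xyz": [
    [0,0,20],
    [0,0,40],
    [0,0,56],
    [0,0,66],
    [0,0,72],
    [0,0,76],
    [0,0,76]
  ],
  "grip": [1,1,1,1,1,1,1]
}}

```text
time: 2.95
position: [0.5417, 0.0996, 0.0249]
tool_rot: [0.998, 0.07, 0.0, 0.0]
wrist_force: [-0.9, -0.1, 0.4]
opening: 0.0851
gripper_force: 0.0
```

```bash
python3 -c "
from h import *
go([.5418,.0985,.022],8.1)"
```

```text
pos [0.5417 0.0996 0.0249] q [-0.03  0.64  1.58  0.    0.92  1.4 ] t 2.95 F [-0.9 -0.1  0.4] T [ 0.06 -0.05 -0.01] open 0.08513726981454413 0.0
shift [-0.   1.1  2.9] rot [ 0.    -0.001 -0.001]
```

>>> {"api": "move_arm", "payload": {
  "rot": [
    [0,0,0],
    [0,0,0],
    [0,0,0],
    [0,0,0],
    [0,0,0],
    [0,0,0],
    [0,0,0],
    [0,0,0]
  ],
  "xyz": [
    [0,0,2],
    [0,0,2],
    [0,0,2],
    [0,0,2],
    [0,0,2],
    [0,0,2],
    [0,0,2],
    [0,0,2]
  ],
  "grip": [0.3,0,0,0,0,0,0,0]
}}

```text
time: 3.62
position: [0.5415, 0.0998, 0.0231]
tool_rot: [0.998, 0.07, 0.0, -0.0]
wrist_force: [-1.1, 0.1, 6.0]
opening: 0.0267
gripper_force: 58.8
```

>>> {"api": "move_arm", "payload": {
  "rot": [
    [0,0,0],
    [0,0,0],
    [0,0,0],
    [0,0,0],
    [0,0,0],
    [0,0,0]
  ],
  "xyz": [
    [0,0,-5],
    [0,0,-12],
    [0,0,-20],
    [0,0,-25],
    [0,0,-25],
    [0,0,-25]
  ],
  "grip": [0,0,0,0,0,0]
}}

```text
time: 4.12
position: [0.5414, 0.0997, 0.0478]
tool_rot: [0.998, 0.07, 0.0, 0.0]
wrist_force: [0.1, 0.6, -7.5]
opening: 0.0268
gripper_force: 59.9
```

```bash
python3 -c "
from h import *
s=snap('scene','s2.png'); w=snap('wrist'); 
import numpy as np
a=cv2.resize(s['pixels'][90:340,250:550],(420,350)); b=cv2.resize(w['pixels'],(378,284)); o=np.zeros((350,798,3),np.uint8); o[:,:420]=a; o[:284,420:]=b; cv2.imwrite('pics/c2.png',o[:,:,::-1])
go([.5418,.0985,.022],8.1)"
```

```text
pos [0.5411 0.0997 0.0473] q [-0.03  0.61  1.56  0.    0.97  1.4 ] t 4.2167 F [-0.5  0.1 -7.1] T [-0.01  0.01  0.01] open 0.02628920258053617 59.88788902759552
shift [ 0.6  1.3 25.3] rot [-0.     0.001 -0.001]
```

View pics/c2.png

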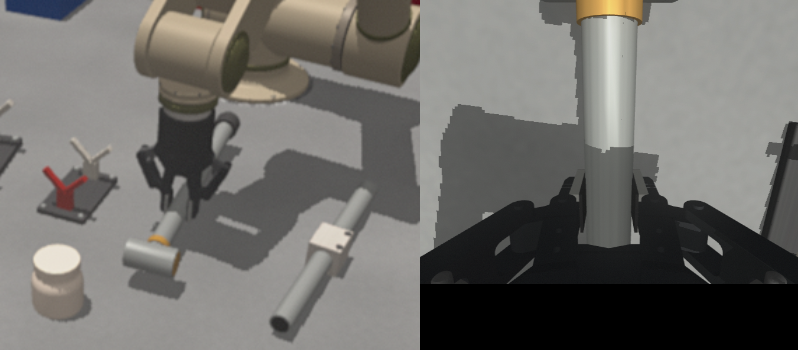

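Held: Fz is about −7.1 N (0.72 kg), the moment is near zero, and the tube hangs level. The pot and the plain tube are untouched. Next I lift, then cross to the stand.

>>> {"api": "move_arm", "payload": {
  "rot": [
    [0,0,0],
    [0,0,0],
    [0,0,0],
    [0,0,0],
    [0,0,0],
    [0,0,0],
    [0,0,0],
    [0,0,0]
  ],
  "xyz": [
    [0,0,-15],
    [0,0,-40],
    [0,0,-70],
    [0,0,-100],
    [0,0,-130],
    [0,0,-155],
    [0,0,-170],
    [0,0,-170]
  ],
  "grip": [0,0,0,0,0,0,0,0]
}}

```text
time: 4.88
position: [0.5423, 0.0997, 0.2205]
tool_rot: [0.998, 0.07, 0.003, 0.0]
wrist_force: [0.4, 1.0, -6.8]
opening: 0.0269
gripper_force: 60.8
```

>>> {"api": "move_arm", "payload": {
  "rot": [
    [0,0,0],
    [0,0,0],
    [0,0,0],
    [0,0,0]
  ],
  "xyz": [
    [0,0,0],
    [0,0,0],
    [0,0,0],
    [0,0,0]
  ],
  "grip": [0,0,0,0]
}}

```text
time: 5.22
position: [0.541, 0.0997, 0.2161]
tool_rot: [0.998, 0.07, -0.001, -0.0]
wrist_force: [-0.1, -1.0, -7.8]
opening: 0.0267
gripper_force: 60.8
```

```bash
python3 -c "
from h import *
s=snap('wrist','w3.png')
go([.536,-.25,.22],13.7)"
```

```text
pos [0.5411 0.0997 0.2164] q [-0.03  0.41  1.35 -0.    1.39  1.4 ] t 5.2667 F [-0.6  0.  -6.7] T [ 0.02 -0.02  0.02] open 0.026395107944095685 60.75547814369202
shift [-54.1 345.5  -3.6] rot [-0.     0.002 -0.098]
```

>>> {"api": "move_arm", "payload": {
  "rot": [
    [0,0,-0.02],
    [0,0,-0.04],
    [0,0,-0.06],
    [0,0,-0.08],
    [0,0,-0.098],
    [0,0,-0.098],
    [0,0,-0.098],
    [0,0,-0.098]
  ],
  "xyz": [
    [-2,15,0],
    [-8,45,0],
    [-13,80,0],
    [-19,115,0],
    [-24,150,0],
    [-30,185,0],
    [-36,220,0],
    [-40,240,0]
  ],
  "grip": [0,0,0,0,0,0,0,0]
}}

```text
time: 5.93
position: [0.5351, -0.147, 0.2169]
tool_rot: [0.993, 0.118, -0.0, 0.0]
wrist_force: [0.5, -0.8, -7.9]
opening: 0.0267
gripper_force: 60.7
```

>>> {"api": "move_arm", "payload": {
  "rot": [
    [0,0,0],
    [0,0,0],
    [0,0,0]
  ],
  "xyz": [
    [0,0,0],
    [0,0,0],
    [0,0,0]
  ],
  "grip": [0,0,0]
}}

```text
time: 6.18
position: [0.5353, -0.143, 0.2171]
tool_rot: [0.993, 0.119, -0.0, -0.0]
wrist_force: [0.4, 0.1, -7.3]
opening: 0.0267
gripper_force: 60.8
```

```bash
python3 -c "
from h import *
s=snap('wrist','w4.png')
np.savez('w4.npz',**s)
go([.5365,-.266,.22],13.7)
print([proj(s,p) for p in ([.5365,-.266,.012],[.605,-.197,.012],[.445,-.238,.012])])"
```

```text
pos [ 0.5354 -0.1427  0.2173] q [-0.47  0.41  1.34  0.    1.39  0.86] t 6.2333 F [-0.7  1.2 -7.6] T [-0.02 -0.02 -0.07] open 0.02702330436987403 60.78266143798828
shift [-28.2 120.1  -2.8] rot [-0.001  0.     0.001]
[array([455.65148225, 246.02544356]), array([402.83100376, 148.80299978]), array([395.04358796, 331.08689972])]
```

View pics/w4.png

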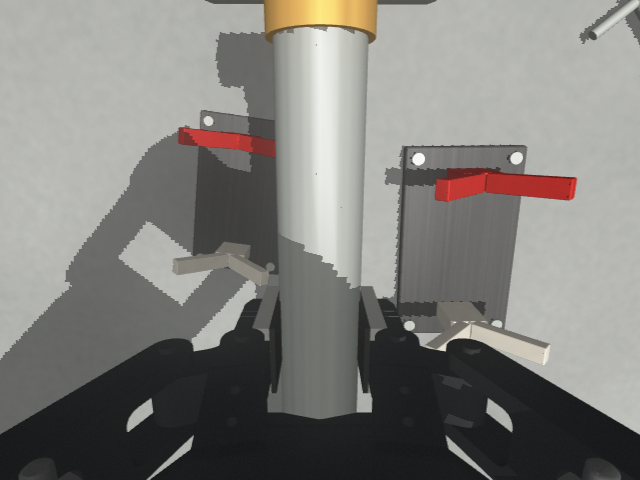

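The wrist view shows the large stand on the right. Its base screws are at (418,159), (516,158), (409,326) and (497,325). The red V's notch is near (487,172) and the white V's near (470,322). The small stand is on the left, below the tube.

```bash
python3 -c "
from h import *
s=dict(np.load('w4.npz'))
g=[plane(s,*p,.013) for p in [(418,159),(516,158),(409,326),(497,325)]]
g=np.array(g);print(g.round(4).tolist(),g.mean(0),[np.linalg.norm(g[i]-g[j]).round(4) for i,j in((0,1),(2,3),(0,2),(1,3))])
x=g[0]+g[1]-g[2]-g[3]; yw=np.degrees(np.arctan2(x[1],x[0])); print('yaw',yw)
# edges of base at red end / left
c=[plane(s,*p,.012) for p in [(406,147),(527,147)]]; print(c,np.linalg.norm(c[0]-c[1]))
# V apex both, z .0548 (front top edge)
for p in [(487,172),(470,322)]: print('apex',plane(s,*p,.0548))
# red tips outer, z .094
for p in [(436,180),(576,178)]: print('tip',plane(s,*p,.094))
# tube axis in view vs TCP
a,b=plane(s,321.5,60,.214),plane(s,319,260,.214); print('tube',a,b,np.degrees(np.arctan2(*(a-b)[1::-1])))
go([*g.mean(0)[:2],.217],yw)
"
```

```text
[[0.6001, -0.2113, 0.013], [0.6199, -0.2893, 0.013], [0.4535, -0.2487, 0.013], [0.4737, -0.3273, 0.013]] [ 0.53681153 -0.26914701  0.013     ] [np.float64(0.0805), np.float64(0.0811), np.float64(0.1513), np.float64(0.1511)]
yaw 14.440422425545822
[array([ 0.60699214, -0.19910197,  0.012     ]), array([ 0.63042559, -0.29532437,  0.012     ])] 0.09903472654729137
apex [ 0.60313461 -0.25200647  0.0548    ]
apex [ 0.48714496 -0.27994114  0.0548    ]
tip [ 0.59046632 -0.20562033  0.094     ]
tip [ 0.61245988 -0.29064328  0.094     ]
tube [ 0.62134948 -0.12325139  0.214     ] [ 0.55971759 -0.13747619  0.214     ] 12.996432793713629
pos [ 0.5354 -0.1427  0.2173] q [-0.47  0.41  1.34  0.    1.39  0.86] t 6.2333 F [-0.7  1.2 -7.6] T [-0.02 -0.02 -0.07] open 0.02702330436987403 60.78266143798828
shift [-28.6 123.2   0.2] rot [-0.001  0.    -0.012]
```

>>> {"api": "move_arm", "payload": {
  "rot": [
    [0,0,-0.012],
    [0,0,-0.012],
    [0,0,-0.012],
    [0,0,-0.012],
    [0,0,-0.012],
    [0,0,-0.012],
    [0,0,-0.012],
    [0,0,-0.012]
  ],
  "xyz": [
    [-4,15,0],
    [-11,45,0],
    [-19,80,0],
    [-25,105,0],
    [-28,118,0],
    [-29,123,0],
    [-29,123,10],
    [-29,123,25]
  ],
  "grip": [0,0,0,0,0,0,0,0]
}}

```text
time: 6.9
position: [0.537, -0.2687, 0.1929]
tool_rot: [0.992, 0.126, 0.001, 0.001]
wrist_force: [-0.4, -0.7, -7.3]
opening: 0.0264
gripper_force: 61.2
```

>>> {"api": "move_arm", "payload": {
  "rot": [
    [0,0,0],
    [0,0,0],
    [0,0,0],
    [0,0,0],
    [0,0,0],
    [0,0,0]
  ],
  "xyz": [
    [0,0,15],
    [0,0,35],
    [0,0,50],
    [0,0,60],
    [0,0,63],
    [0,0,63]
  ],
  "grip": [0,0,0,0,0,0]
}}

```text
time: 7.4
position: [0.5364, -0.2688, 0.1289]
tool_rot: [0.992, 0.126, -0.0, -0.001]
wrist_force: [-0.2, 0.2, -7.3]
opening: 0.0266
gripper_force: 60.9
```

```bash
python3 -c "
from h import *
s=snap('wrist','w5.png');t=snap('scene')
a=cv2.resize(t['pixels'][60:300,120:480],(420,280)); b=cv2.resize(s['pixels'],(378,284)); o=np.zeros((284,798,3),np.uint8); o[:280,:420]=a; o[:,420:]=b; cv2.imwrite('pics/c5.png',o[:,:,::-1])
go([.537,-.268,.078],14.3)"
```

```text
pos [ 0.5368 -0.2697  0.1304] q [-0.66  0.57  1.33  0.    1.24  0.66] t 7.5 F [ 0.   0.8 -6.7] T [-0.04 -0.09 -0.01] open 0.026483309728504035 60.88825821876526
shift [ 0.5 -1.6 52.4] rot [ 0.001 -0.001  0.002]
```

View pics/c5.png

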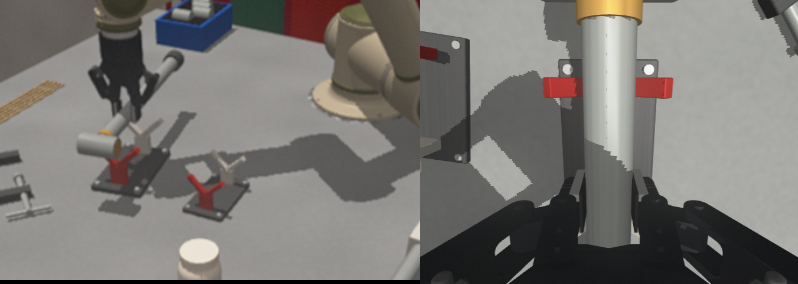

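The tube sits centred over the red V: crop columns 543–672 for the V and 585–636 for the tube. Lowering gently.

>>> {"api": "move_arm", "payload": {
  "rot": [
    [0,0,0],
    [0,0,0],
    [0,0,0],
    [0,0,0],
    [0,0,0],
    [0,0,0],
    [0,0,0],
    [0,0,0]
  ],
  "xyz": [
    [0,-1,8],
    [0,-1,18],
    [0,-1,28],
    [0,-1,36],
    [0,-1,42],
    [0,-1,46],
    [0,-1,48],
    [0,-1,48]
  ],
  "grip": [0,0,0,0,0,0,0,0]
}}

```text
time: 8.17
position: [0.536, -0.2689, 0.0811]
tool_rot: [0.992, 0.125, -0.0, -0.0]
wrist_force: [-0.6, -0.4, -7.1]
opening: 0.0265
gripper_force: 61.1
```

>>> {"api": "move_arm", "payload": {
  "rot": [
    [0,0,0],
    [0,0,0],
    [0,0,0],
    [0,0,0],
    [0,0,0]
  ],
  "xyz": [
    [0,0,1],
    [0,0,2],
    [0,0,3],
    [0,0,4],
    [0,0,4]
  ],
  "grip": [0,0,0,0,0]
}}

```text
time: 8.58
position: [0.5363, -0.2689, 0.0791]
tool_rot: [0.992, 0.125, 0.001, 0.001]
wrist_force: [-2.9, 3.4, 5.2]
opening: 0.0267
gripper_force: 62.5
```

```bash
python3 -c "
from h import *
go([.537,-.268,.078],14.3)"
```

```text
pos [ 0.5363 -0.2689  0.0791] q [-0.66  0.63  1.39  0.    1.12  0.66] t 8.5833 F [-2.9  3.4  5.2] T [ 0.46  0.53 -0.  ] open 0.02671873418136652 62.51942753791809
shift [ 0.9 -0.7  1.1] rot [ 0.001 -0.001  0.001]
```

Seated: the load has gone from −7 N to +5 N at TCP z 0.079. Releasing and retreating straight up.

>>> {"api": "move_arm", "payload": {
  "rot": [
    [0,0,0],
    [0,0,0],
    [0,0,0],
    [0,0,0],
    [0,0,0],
    [0,0,0],
    [0,0,0]
  ],
  "xyz": [
    [0,0,0],
    [0,0,0],
    [0,0,0],
    [0,0,0],
    [0,0,0],
    [0,0,0],
    [0,0,0]
  ],
  "grip": [0.4,0.6,0.9,0.9,0.9,0.9,0.9]
}}

```text
time: 9.17
position: [0.5361, -0.269, 0.0775]
tool_rot: [0.992, 0.125, 0.0, 0.0]
wrist_force: [-0.5, 0.7, -0.8]
opening: 0.077
gripper_force: 0.0
```

>>> {"api": "move_arm", "payload": {
  "rot": [
    [0,0,0],
    [0,0,0],
    [0,0,0],
    [0,0,0],
    [0,0,0],
    [0,0,0],
    [0,0,0],
    [0,0,0]
  ],
  "xyz": [
    [0,0,-10],
    [0,0,-30],
    [0,0,-60],
    [0,0,-90],
    [0,0,-120],
    [0,0,-140],
    [0,0,-150],
    [0,0,-150]
  ],
  "grip": [0.9,0.9,0.9,0.9,0.9,0.9,0.9,0.9]
}}

```text
time: 9.83
position: [0.5366, -0.2693, 0.2301]
tool_rot: [0.992, 0.125, 0.002, 0.002]
wrist_force: [0.1, 0.2, -0.5]
opening: 0.0768
gripper_force: 0.0
```

>>> {"api": "move_arm", "payload": {
  "rot": [
    [0,0,0],
    [0,0,0],
    [0,0,0],
    [0,0,0]
  ],
  "xyz": [
    [0,0,0],
    [0,0,0],
    [0,0,0],
    [0,0,0]
  ],
  "grip": [0.9,0.9,0.9,0.9]
}}

```text
time: 10.17
position: [0.5359, -0.2688, 0.2263]
tool_rot: [0.992, 0.125, -0.001, -0.001]
wrist_force: [0.2, 0.2, -0.4]
opening: 0.0769
gripper_force: 0.0
```

```bash
python3 -c "
from h import *
s=snap('wrist','w6.png');t=snap('scene')
a=cv2.resize(t['pixels'][60:300,120:480],(420,280)); b=cv2.resize(s['pixels'],(378,284)); o=np.zeros((284,798,3),np.uint8); o[:280,:420]=a; o[:,420:]=b; cv2.imwrite('pics/c6.png',o[:,:,::-1])
np.savez('w6.npz',**s)
go([.537,-.268,.078],14.3)"
```

```text
pos [ 0.536  -0.2689  0.2268] q [-0.66  0.48  1.19  0.    1.47  0.66] t 10.2667 F [ 0.1 -0.3 -0.5] T [-0.02 -0.   -0.  ] open 0.07708715001182762 0.0
shift [  1.3  -0.4 148.8] rot [-0.001  0.001  0.001]
```

View pics/c6.png

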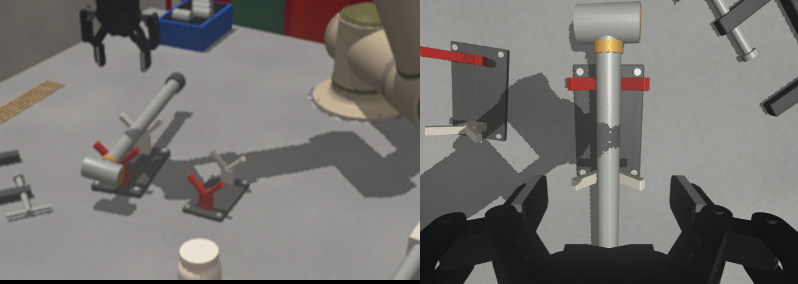

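The tube lies in both Vs with the shell beyond the red saddle and the robot clear. One numeric check, then I hand in.

```bash
python3 -c "
from h import *
s=dict(np.load('w6.npz'))
P,D=ray(s,315,4);P,E=ray(s,315,72); h=D/np.linalg.norm(D)+E/np.linalg.norm(E); c=P+h*(.075-P[2])/h[2]
x=np.array([np.cos(np.radians(14.2)),np.sin(np.radians(14.2))]); r=c[:2]-[.537,-.2685]; print('along (123)',r@x,'side',r[1]*x[0]-r[0]*x[1])
a,b=plane(s,318,110,.075),plane(s,317,380,.075); print('yaw',np.degrees(np.arctan2(*(a-b)[1::-1])))
if abs(r@x-.123)<.012: print(robot.close_job())
"
```

```text
along (123) 0.12396748220991276 side 0.0027833314734041006
yaw 14.098314185924206
the job is handed in; nothing more can be done
None
```

The seat tube rests in both V-saddles of the larger stand, with the shell beyond the red saddle and its balance point about 1 mm from midway by the last wrist view; the job was handed in at about 10 s, verdict not shown.

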